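# Three gobstoppers for a tea board

## Robot

A 6-joint arm with a two-finger parallel gripper is mounted at the origin on a cart in front of the work surface, level with it; the furniture and walls round the work are solid. World frame = base frame: x ahead of the robot, y to its left, z up, the work surface at z = 0. Lengths are in m, angles in rad, forces in N, time in s.
With the tool pointing down it reaches from about 0.275 to 0.825 m from the base axis. Payload 4.9 kg.
Tool frame: the origin (TCP) lies midway between the tips of the shut fingers; the grasp point (between the pads) lies 19 mm behind it (bot.grip_depth is the distance from the TCP to the grasp point, in m); y points along the fingers, x is the direction in which the jaws open and shut, and the axes are right-handed (so a half turn about y gives the same grasp; the last joint's range is limited). The gripper opens to 85 mm and grips with 20 to 120 N. Pads are 22 mm wide; open, the fingers measure 114 mm over their backs; the gripper's body (76 mm by 85 mm) begins 54 mm behind the grasp point. The pads swing forward as they close: fully open they stand 13 mm farther back than shut.
Start: joints at [1.076, 0.326, -0.193, 1.052, 0, 1.437], TCP at [0.194, 0.515, 0.198] pointing down, gripper open.
Joint ranges: [-2.65, 2.65], [-0.97, 1.79], [-1.3, 1.35], [-1.93, 2.1], [-1.47, 1.37], [-3.14, 3.14]. Speed limits (rad/s): [2.57, 2.57, 3.14, 3.14, 3.14, 3.14].

## Interface

Orientations are given as a unit quaternion [w, x, y, z].
In Python, from cell import bot gives the robot as it stands. Calls block until the motion is done:
- bot.move_pose(position, orientation): joint-space move of the TCP to a pose.
- bot.move_linear(position, speed=0.15, rotation=None, until_force=None): straight line of the TCP; rotation=None keeps the orientation; speed is the mean speed in m/s. With until_force (N) it stops when the force on the tool has changed by that much, and returns True; else False.
- bot.goto_joints(angles): joint-space move.
- bot.set_gripper(opening, grasp_force=None): opening from 0.0 (shut) to 1.0 (fully open); grasp_force is the grip in N (None keeps the last); returns when the fingers have stopped.
- bot.wait(seconds).
- bot.solve_ik(position, orientation): joint angles nearest the present ones, or None.
- bot.camera(name): name is "scene" or "top" or "wrist"; returns the picture (420x560x3 uint8, red, green, blue); there is no depth.
- bot.calibration(name): a dict with "mtx" (3x3 intrinsics, pixels), "k1" (the pictures are not rectified: a ray, as slopes to the right and down, at radius r is drawn at 1 + k1 r^2 times it, then the intrinsics apply), "extrinsics" (4x4, takes a point from world to camera coordinates); the wrist camera has in their place "hand_eye" (4x4, takes a point from camera to tool coordinates, whose origin is the TCP and whose axes are the tool frame's). Camera axes: x right, y down, z forward; pixel columns grow to the right and rows downward; lengths in m; the calibration is good to about 2 mm. A picture is of the moment at which its call begins: read the wrist's pose just before it. calibration takes no time and is no camera call.
A pose or a line that the arm cannot do raises bot.PlanningError and nothing moves.
- bot.close_job(): hands the job in, once; it reports no verdict.
Trained networks look in the newest picture that a camera, given by its name, has taken for a name from the list of things; names that differ only in an ending like _2 or _b are one class to them, and where a whole thing is asked for, a point or a joint stands for the part that bears it (a point fixed in the world has none). Each returns a list of dicts, best first, with "confidence" (0 to 1); they miss things now and then, are a little off and sometimes report something else, mostly with a low value. They report only what shows in the picture. A call takes as long as a camera call.
- bot.search_frame(camera, thing): "bbox" ([left, top, width, height] in pixels, round what is visible of it).
Readings, each from a call of its own:
- bot.read_clock(): time.
- bot.read_joint_positions(): joint angles.
- bot.read_joint_vel(): joint speeds.
- bot.read_joint_efforts(): joint torques, N m.
- bot.read_position(): TCP position.
- bot.read_tool_rot(): TCP orientation.
- bot.read_ft_force(): force on the tool from outside, world axes, zero at the start.
- bot.read_moment(): the same for the moment, N m.
- bot.read_gripper_width(): opening from 0.0 (shut) to 1.0 (fully open).
Only numpy, scipy, OpenCV 4.12 (cv2) and the standard library are available. Lean on these libraries where they do the work, as an engineer would, in place of code of your own. Each camera call takes 0.05 s, during which the arm holds its last target. There are 200 camera calls.

## Task

Stand the empty blue ramekin on the black mat of the gobstopper dispenser, under the chute, and let go of it. Turn the black paddle knob clockwise by exactly three clicks so that three sweets roll into the ramekin, then serve the ramekin with its three sweets upright on the paper doily of the wooden board. Spill nothing, and leave the mug, tins and packets alone.

Things in the scene. Friction and masses are not known exactly. Their poses are not given: they have to be found in the camera images.
- dispenser: Red gobstopper dispenser, fixed, front (-x) towards the robot. Origin on the knob's axis at worktop height; at yaw 0 its axes are the world's. Red pedestal: x -62 to 64 mm, y +-62, top z 100; on it a clear chamber, radius 58, top z 135, with a yellow nine-pocket paddle rotor. In front a flat dark catch plate, 6 mm thick, x -168 to -44, y +-48 mm. Only the paddle knob is above z 205.
- tube_top (a point): Top of the red cap of the clear feed tube (radius 17 mm) that holds the waiting sweets, 205 mm above the worktop, 42 mm from the knob's axis, behind it and a little to the right.
- chute_lip (a point): Middle of the lip of the aluminium chute that comes out of the dispenser's front, on the chute's floor, 56 mm above the worktop and 96 mm in front of the knob's axis. The chute is 34 mm wide; at the lip its sides reach 71 mm above the worktop.
- catch_spot (a point): Centre of the round black mat (80 mm) on the catch plate's top, 6 mm above the worktop, 120 mm in front of the knob's axis (dispenser x = -120 mm). A ramekin centred here, within about 12 mm, catches what rolls off the chute: the lip overhangs its rear rim by some 8 mm and clears it by 6 mm.
- knob (a joint): Turn of the paddle knob and rotor, rad, 0 at the start, growing clockwise seen from above. Detents every 0.698 rad (40 degrees); let go, it snaps to the nearest. Passing one takes about 0.07 N m. Each click clockwise drops one sweet, in the second half of the click; it leaves the chute within about 0.5 s. A stop prevents turning back beyond -0.06. The axis is upright and fixed.
- knob_grip (a point): Grip point of the paddle knob, on the axis, 232 mm above the worktop, 10 mm below the paddle's top. The paddle is a black bar 56 mm long, 14 thick, 28 high (z 214 to 242 mm). The point turns with it: its x axis lies along the bar (at knob 0 along the dispenser's x; white pointer on the -x half). Grip it from above across its thickness.
- ramekin: Small blue ceramic ramekin with a white rim, loose, round and straight-sided: 64 mm outside diameter, 42 mm high, wall 3 mm, floor 5 mm, 0.1 to 0.19 kg. Origin at the centre of its underside, z up. Starts empty on the worktop, left of the dispenser. Grip it across its outside near the rim.
- board: Wooden serving board, fixed, 280 mm long (y) by 120 mm wide (x) with round ends, 12 mm thick; origin at the centre of its underside. On its left (+y) end lies a round white paper doily, flat, 92 mm across; the teal mug stands on its other end.
- serve_spot (a point): Centre of the paper doily, on the board's top, 12 mm above the worktop.
- tea_mug: White mug with a teal pattern, loose, 85 mm across, 94 mm high, on the right (-y) end of the board. Origin under the middle of its outline with handle; its +y axis points towards the handle. Not to be moved.
- tin_a: Small round white pastille tin, loose, 45 mm across, 19 mm high, behind the ramekin; origin at the centre of its underside.
- tin_b: Another round pastille tin, as the first.
- packet_a: Green printed packet of sweets, loose, 52 x 82 x 18 mm, right of the board; origin at the centre of its underside.
- packet_b: A pink packet, as the first, nearer the robot.
- sweet_1_center (a point): Red gobstopper, a hard round sweet, 22 mm across; the point is its centre. In the dispenser at the start: first to come out (pocket one click before the outlet).
- sweet_2_center (a point): Green gobstopper, a hard round sweet, 22 mm across; the point is its centre. In the dispenser at the start: second to come out.
- sweet_3_center (a point): Orange gobstopper, a hard round sweet, 22 mm across; the point is its centre. In the dispenser at the start: third to come out.
- sweet_4_center (a point): Blue gobstopper, a hard round sweet, 22 mm across; the point is its centre. In the dispenser at the start: fourth, to stay in the rotor.
- sweet_5_center (a point): Yellow gobstopper, a hard round sweet, 22 mm across; the point is its centre. In the dispenser at the start: fifth, to stay, in the feed tube.
- sweet_6_center (a point): White gobstopper, a hard round sweet, 22 mm across; the point is its centre. In the dispenser at the start: sixth, to stay, in the feed tube.
- sweet_7_center (a point): Dark green gobstopper, a hard round sweet, 22 mm across; the point is its centre. In the dispenser at the start: seventh, to stay, in the feed tube.

How it is judged:
By the outcome, as a careful person would: the job done as asked, in the order asked, and still so for the second after the job is handed in, with the robot touching nothing.
It also fails if it takes over 72 s, if anything falls off the work surface, if the arm or the gripper's body presses on something with over 40 N, if the wrist force passes 120 N, or if a joint passes its speed limit or range.

## Working session

There is one attempt and no reset: what is moved stays moved. The work goes in short steps, each a Python script; the robot and the scene stay as the last script left them, time stands still between calls to the robot, and variables do not carry over. Pictures are saved under pics/ and viewed, about 8 in all and at most 12, crops included, and the job is handed in when it is done.

```bash
mkdir -p pics; ls; python3 - <<'E'
from cell import bot
import cv2, numpy as np
for c in ["top","scene"]:
    im=bot.camera(c); cv2.imwrite(f"pics/{c}0.png",im[:,:,::-1])
    for t in ["ramekin","dispenser","board","knob_grip","tube_top","tea_mug","tin_a","packet_a","serve_spot","catch_spot"]:
        try: print(c,t,[(np.round(d["bbox"],1).tolist(),round(d["confidence"],2)) for d in bot.search_frame(c,t)[:3]])
        except Exception as e: print(t,e)
    k=bot.calibration(c); print(k)
print(bot.calibration("wrist"),bot.read_tool_rot(),bot.read_clock())
E
```

```text
pics
top ramekin [([157.4, 236.0, 24.1, 18.8], 0.78)]
top dispenser [([224.7, 170.2, 47.2, 82.0], 0.8)]
top board [([313.5, 220.7, 80.3, 36.3], 0.72), ([240.1, 173.6, 14.0, 27.9], 0.28)]
top knob_grip [([241.1, 175.3, 8.3, 23.0], 0.66)]
top tube_top [([226.7, 168.7, 43.2, 84.6], 0.66)]
top tea_mug []
top tin_a [([140.2, 196.4, 10.9, 13.1], 0.55), ([157.6, 186.6, 14.2, 16.0], 0.44)]
top packet_a [([402.7, 223.3, 32.1, 19.7], 0.77), ([227.1, 170.1, 42.6, 85.4], 0.71), ([405.6, 245.1, 34.0, 26.9], 0.68)]
top serve_spot [([309.5, 215.6, 86.4, 42.8], 0.79)]
top catch_spot [([226.9, 168.2, 44.7, 86.5], 0.83)]
{'mtx': array([[463.10040907,   0.        , 281.1856593 ],
       [  0.        , 463.10040907, 214.134956  ],
       [  0.        ,   0.        ,   1.        ]]), 'k1': -0.05919384573815254, 'extrinsics': array([[-0.00187196, -0.99997347, -0.00703973, -0.10895615],
       [-0.99372192,  0.00264765, -0.11184695,  0.55947544],
       [ 0.11186262,  0.00678616, -0.99370051,  1.40519166],
       [ 0.        ,  0.        ,  0.        ,  1.        ]])}
scene ramekin [([245.7, 176.9, 61.6, 7
[... 833 characters left out ...]
0.65790076, -0.59351262,  1.58066808],
       [ 0.        ,  0.        ,  0.        ,  1.        ]])}
{'mtx': array([[324.22073213,   0.        , 279.35883265],
       [  0.        , 324.22073213, 206.43220266],
       [  0.        ,   0.        ,   1.        ]]), 'k1': -0.07170856623142993, 'hand_eye': array([[ 9.99998891e-01,  8.46815215e-04,  1.22495181e-03,
        -4.57587975e-04],
       [-8.99375500e-04, -3.12178848e-01,  9.50022925e-01,
        -1.76802997e-01],
       [ 1.18689791e-03, -9.50022973e-01, -3.12177740e-01,
         7.95080842e-02],
       [ 0.00000000e+00,  0.00000000e+00,  0.00000000e+00,
         1.00000000e+00]])} [ 0.58159872 -0.58159493 -0.40217436  0.40217664] 1.1
```

```bash
cat > h.py <<'E'
from cell import bot
import cv2, numpy as np
from scipy.spatial.transform import Rotation as R
def quat(Rm): q=R.from_matrix(Rm).as_quat(); return [q[3],q[0],q[1],q[2]]
def down(a):
    "tool y down, jaw axis x at world angle a"
    x=np.array([np.cos(a),np.sin(a),0]);y=np.array([0,0,-1.]);return quat(np.c_[x,y,np.cross(x,y)])
def rot(q): return R.from_quat([q[1],q[2],q[3],q[0]]).as_matrix()
def cam(c,T=None):
    "returns K,k1,E(world->cam); T: tool pose (p,q) for wrist"
    k=bot.calibration(c)
    if c!="wrist": return k["mtx"],k["k1"],k["extrinsics"]
    p,q=T; M=np.eye(4);M[:3,:3]=rot(q);M[:3,3]=p
    return k["mtx"],k["k1"],np.linalg.inv(M@k["hand_eye"])
def proj(P,C):
    K,k1,E=C;P=np.atleast_2d(P)
    return cv2.projectPoints(P.astype(float),cv2.Rodrigues(E[:3,:3])[0],E[:3,3],K,np.array([k1,0,0,0.]))[0][:,0]
def back(uv,z,C):
    "pixels -> world points at height z"
    K,k1,E=C
    n=cv2.undistortPoints(np.array(uv,float).reshape(-1,1,2),K,np.array([k1,0,0,0.]))[:,0]
    d=np.c_[n,np.ones(len(n))]@E[:3,:3]; o=-E[:3,:3].T@E[:3,3]
    return o+d*((z-o[2])/d[:,2])[:,None]
def shot(name,c="wrist"):
    T=(bot.read_position(),bot.read_tool_rot()); im=bot.camera(c)
    cv2.imwrite(f"pics/{name}.png",im[:,:,::-1]); np.savez(f"pics/{name}.npz",p=T[0],q=T[1]); return im,cam(c,T)
def load(name):
    d=np.load(f"pics/{name}.npz");return cam("wrist",(d["p"],d["q"]))
E
python3 - <<'E'
from h import *
im=cv2.imread("pics/top0.png")[150:290,125:455]
cv2.imwrite("pics/top0c.png",cv2.resize(im,None,fx=2.4,fy=2.4,interpolation=cv2.INTER_CUBIC))
C=cam("top")
print(back([(169.5,245.4)],.02,C),back([(245.2,186.8)],.235,C),back([(353.6,238.8)],.012,C))
E
```

```text
[[0.46327919 0.23832953 0.02      ]] [[ 0.61020499 -0.01535684  0.235     ]] [[ 0.4831879  -0.33627899  0.012     ]]
```

View pics/top0c.png

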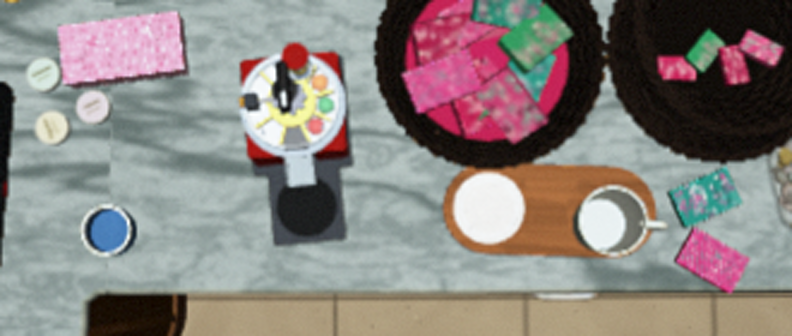

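The top view shows the ramekin at (170,246), mat at (253,236), knob at (243,186), tube cap at (248,174) and doily at (329,237). The tins stay well behind the ramekin. Next I'll look closer with the wrist camera at three places.

```bash
python3 - <<'E'
from h import *
C=cam("top")
f=lambda u,v,z:back([(125+u/2.4,150+v/2.4)],z,C)[0]
ram=f(108,231,.042);mat=f(307,207,.006);knob=f(283,80,.242);cap=f(295,57,.205);doily=f(489,208,.012)
for n in "ram mat knob cap doily".split(): print(n,eval(n).round(4))
d=knob-mat;print("mat-knob",np.hypot(*d[:2]),"yaw",np.degrees(np.arctan2(d[1],d[0])))
a=np.pi/2
ims=[]
for n,p in (("w_ram",ram),("w_disp",mat),("w_doily",doily)):
    z=.33 if n=="w_disp" else .25
    p=[p[0]-(.03 if n=="w_disp" else .05),p[1],z]
    bot.move_pose(p,down(a)); im,_=shot(n); ims.append(im)
    for t in ("ramekin","knob_grip","serve_spot","tube_top"):
        print(n,t,[(np.round(d["bbox"]).tolist(),round(d["confidence"],2)) for d in bot.search_frame("wrist",t)[:1]])
print(bot.read_clock(),bot.read_joint_positions())
cv2.imwrite("pics/m1.png",cv2.resize(np.hstack([ims[0][:,80:480],ims[2][:,80:480]])[:,:,::-1],None,fx=1,fy=1))
E
```

```text
ram [0.4597 0.2312 0.042 ]
mat [ 0.4924 -0.0211  0.006 ]
knob [ 0.6184 -0.0098  0.242 ]
cap [ 0.6518 -0.02    0.205 ]
doily [ 0.4901 -0.2586  0.012 ]
mat-knob 0.12651962478949308 yaw 5.13868256030728
w_ram ramekin [([255.0, 182.0, 55.0, 53.0], 0.91)]
w_ram knob_grip []
w_ram serve_spot [([28.0, 190.0, 133.0, 208.0], 0.58)]
w_ram tube_top [([29.0, 187.0, 128.0, 208.0], 0.89)]
w_disp ramekin [([422.0, 139.0, 56.0, 42.0], 0.82)]
w_disp knob_grip [([269.0, 278.0, 37.0, 81.0], 0.82)]
w_disp serve_spot [([14.0, 133.0, 155.0, 75.0], 0.98)]
w_disp tube_top []
w_doily ramekin []
w_doily knob_grip [([514.0, 333.0, 46.0, 54.0], 0.76)]
w_doily serve_spot [([125.0, 152.0, 200.0, 90.0], 0.81)]
w_doily tube_top [([400.0, 164.0, 155.0, 229.0], 0.57)]
5.2417 [-6.73830543e-01  2.21157876e-01 -1.98788829e-01  1.14988712e+00
  1.22211939e-04 -6.75830582e-01]
```

View pics/w_disp.png

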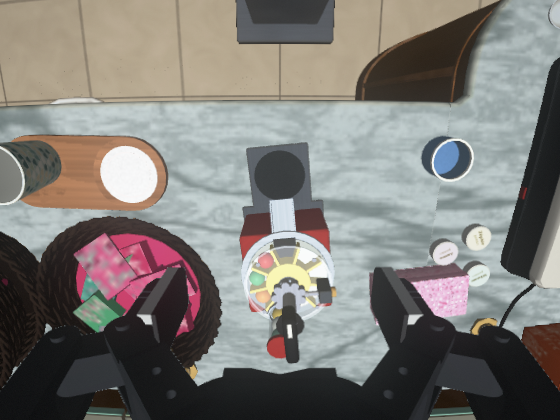

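View pics/m1.png

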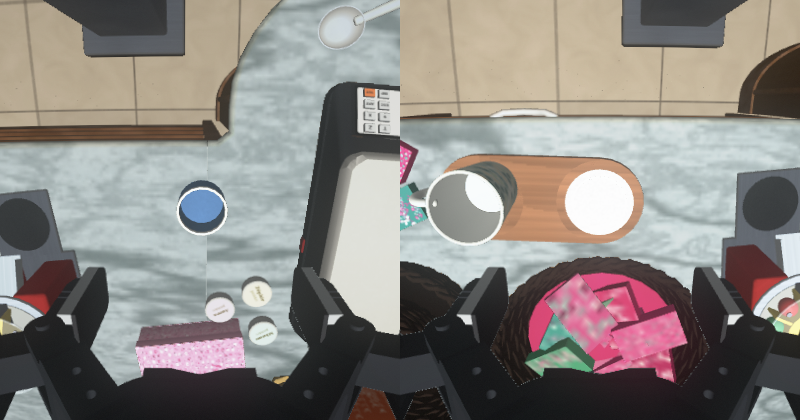

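Wrist views: ramekin rim centre at about (282,210), doily at (279,202), mat at (279,175), and the knob bar running from (290,278) to (292,360). I'll fit these in code.

```bash
cat >> h.py <<'E'
def blob(im,mask,seed,z,C):
    "world points of the outer contour of the blob nearest seed; least-squares circle -> x,y,r"
    cs,_=cv2.findContours(mask.astype(np.uint8),cv2.RETR_EXTERNAL,cv2.CHAIN_APPROX_NONE)
    cs=[c for c in cs if cv2.contourArea(c)>150]
    c=max(cs,key=lambda c:cv2.pointPolygonTest(c,seed,True))[:,0]
    P=back(cv2.convexHull(c)[:,0],z,C)
    s=np.linalg.lstsq(np.c_[2*P[:,:2],np.ones(len(P))],(P[:,:2]**2).sum(1),rcond=None)[0]
    return s[0],s[1],np.sqrt(s[2]+s[0]**2+s[1]**2)
E
python3 - <<'E'
from h import *
def ld(n): return cv2.imread(f"pics/{n}.png").astype(int),load(n)
im,C=ld("w_ram"); print("ram",np.round(blob(im,(im.min(2)>215),(258,210),.042,C),4))
im,C=ld("w_doily"); print("doily",np.round(blob(im,(im.min(2)>225),(279,202),.012,C),4))
im,C=ld("w_disp")
m=(im.max(2)<50)
print("mat",np.round(blob(im,m,(279,175),.006,C),4))
print("doily2",np.round(blob(im,(im.min(2)>225),(129,174),.012,C),4))
print("ram2",np.round(blob(im,(im.min(2)>215),(425,160),.042,C),4))
# catch plate corners & edges (front): (247,149),(308,143)
P=back([(247,149),(308,143)],.006,C);d=P[1]-P[0];print("plate front",P.round(4),np.hypot(*d[:2]),"yaw",np.degrees(np.arctan2(-d[0],d[1])))
P=back([(289,282),(292,360)],.242,C);d=P[1]-P[0];print("bar",P.round(4),np.hypot(*d[:2]),"yaw",np.degrees(np.arctan2(d[1],d[0])),P.mean(0))
print(back([(279,346)],.205,C))
cv2.imwrite("pics/k.png",cv2.resize(cv2.imread("pics/w_disp.png")[130:375,220:345],None,fx=2.4,fy=2.4,interpolation=cv2.INTER_CUBIC))
E
```

```text
ram [0.4631 0.2344 0.0318]
doily [ 0.4924 -0.2583  0.0456]
mat [ 1.1321 -0.0369  0.6676]
doily2 [ 0.4925 -0.2591  0.0454]
ram2 [0.4629 0.2349 0.0317]
plate front [[ 0.4539 -0.0701  0.006 ]
 [ 0.4446  0.0236  0.006 ]] 0.09412942038646262 yaw 5.68223216898756
bar [[ 0.5436 -0.0115  0.242 ]
 [ 0.637  -0.0072  0.242 ]] 0.0934909671089702 yaw 2.6247628453838567 [ 0.59033267 -0.00936223  0.242     ]
[[ 0.65166437 -0.02066458  0.205     ]]
```

View pics/k.png

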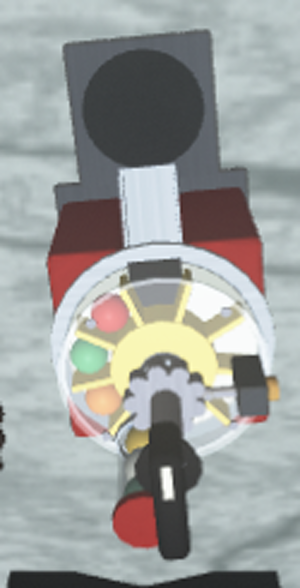

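```bash
python3 - <<'E'
from h import *
C=load("w_disp"); g=lambda u,v:(220+u/2.4,130+v/2.4)
P=back([g(83,107),g(203,107),g(143,49),g(143,165),g(102,64),g(186,152),g(185,64)],.006,C)
s=np.linalg.lstsq(np.c_[2*P[:,:2],np.ones(len(P))],(P[:,:2]**2).sum(1),rcond=None)[0]
print("mat",s[:2],np.sqrt(s[2]+s[0]**2+s[1]**2))
P=back([g(63,44),g(210,30)],.006,C);d=P[1]-P[0];y1=np.arctan2(-d[0],d[1])
print("plate",np.hypot(*d[:2]),np.degrees(y1),"mid",P.mean(0)[:2])
cap=back([g(135,519)],.205,C)[0];print("cap",cap)
e=back([g(174,558)],.242,C)[0];print("barfar",e)
d=e[:2]-s[:2];print("yaw mat->barfar",np.degrees(np.arctan2(d[1],d[0])),np.hypot(*d))
# pick ramekin
from scipy.spatial.transform import Rotation
x,y=.463,.2346
a=np.pi/2
bot.set_gripper(1.0)
bot.move_pose([x,y,.10],down(a))
bot.move_linear([x,y,.012],.12)
bot.set_gripper(0.0,grasp_force=40)
w=bot.read_gripper_width();print("w",w,bot.read_position(),bot.read_ft_force())
bot.move_linear([x,y,.09],.12)
print(bot.read_gripper_width(),bot.read_ft_force(),bot.read_clock())
E
```

```text
mat [ 0.49524366 -0.01943288] 0.039619475795543355
plate 0.09444272472343976 5.499937053332594 mid [ 0.44831954 -0.02423407]
cap [ 0.65203306 -0.02385024  0.205     ]
barfar [ 0.64040066 -0.00664527  0.242     ]
yaw mat->barfar 5.034478042310516 0.14571917423631497
w -0.0018515845539983807 [0.46297639 0.23459874 0.01198516] [-0.07658943  0.13562893  0.23300486]
0.00315864301034769 [-0.45933226 -0.20317724 -0.2341371 ] 9.775
```

Gripper shut fully, so the grasp missed. Looking before doing anything else.

```bash
python3 - <<'E'
from h import *
im,C=shot("miss"); t=cv2.imread("pics/top0.png"); T,_=shot("misst","top")
print(bot.read_position(),rot(bot.read_tool_rot()).round(3))
cv2.imwrite("pics/m2.png",np.hstack([im[:,80:480,::-1],cv2.resize(T[150:290,125:258,::-1],(400,420))]))
E
```

```text
[0.46219157 0.23431484 0.08905431] [[ 0.    -0.002 -1.   ]
 [ 1.    -0.001  0.   ]
 [-0.001 -1.     0.002]]
```

View pics/m2.png

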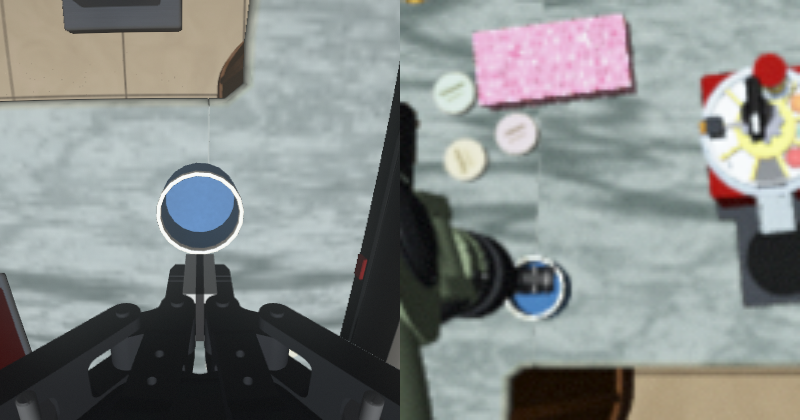

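```bash
python3 - <<'E'
from h import *
im=cv2.imread("pics/miss.png").astype(int);C=load("miss")
print("ram",np.round(blob(im,(im.min(2)>215),(280,211),.042,C),4))
print(proj([[.4622,.2343,.089],[.463,.2346,.042]],C))
K,k,E=C;print((-E[:3,:3].T@E[:3,3]).round(3),E[2,:3].round(3))
k=bot.calibration("wrist");print(k["hand_eye"].round(3))
E
```

```text
ram [0.463  0.2342 0.0319]
[[279.81946441 239.94793335]
 [280.09500824 214.73198841]]
[0.383 0.234 0.266] [ 0.312  0.001 -0.95 ]
[[ 1.     0.001  0.001 -0.001]
 [-0.001 -0.312  0.95  -0.177]
 [ 0.001 -0.95  -0.312  0.08 ]
 [ 0.     0.     0.     1.   ]]
```

```bash
python3 - <<'E'
from h import *
bot.set_gripper(1.0); print(bot.read_gripper_width(),bot.read_clock())
x,y=.463,.2342
bot.move_linear([x,y,.010],.12); print(bot.read_gripper_width(),bot.read_position(),bot.read_ft_force())
im,C=shot("str")
bot.set_gripper(0.6,grasp_force=40); print(bot.read_gripper_width(),bot.read_ft_force())
im2,C=shot("str2"); print(bot.read_clock())
cv2.imwrite("pics/m3.png",np.hstack([im[:,80:480,::-1],im2[:,80:480,::-1]]))
E
```

```text
0.9995204444258668 10.6583
0.9976078291644526 [0.46346612 0.23436626 0.01043712] [-0.30810357  0.31983434  1.2194141 ]
0.5977386107824008 [-0.56709804 -0.34290841  1.15193475]
12.0083
```

View pics/m3.png

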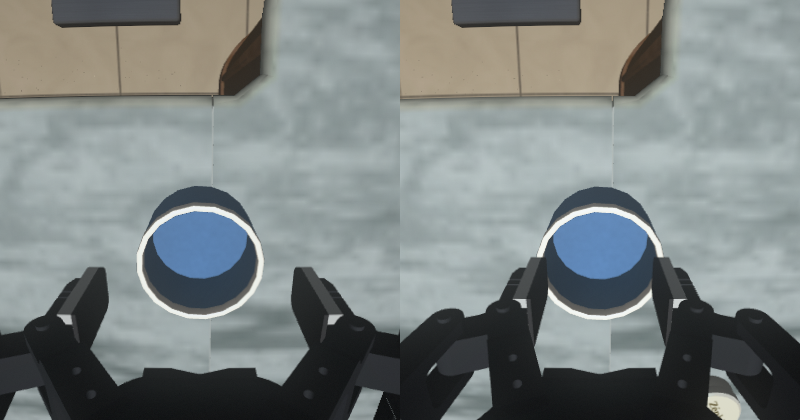

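In this view the pads span 188 px for 85 mm, so they are about 35 mm nearer the camera than the TCP implies. The fingertips seem to stay above the rim. I'll measure the tip height by touching the bare worktop.

```bash
python3 - <<'E'
from h import *
print(bot.grip_depth,proj([[.463-.011,.2342-.0425,.023]],load("str")))
bot.set_gripper(1.0)
bot.move_linear([.463,.2342,.09],.15)
bot.move_linear([.463,.13,.09],.2)
bot.set_gripper(0.0)
bot.move_linear([.463,.13,.03],.15)
f0=bot.read_ft_force()
r=bot.move_linear([.463,.13,-.045],.03,until_force=4)
print(r,bot.read_position(),f0,bot.read_ft_force())
shot("touch")
bot.move_linear([.463,.13,.09],.2)
print(bot.read_clock())
E
```

```text
0.0187 [[202.48935937 230.98297784]]
True [ 0.46297265  0.12998251 -0.03342512] [-0.4569149   0.04832695  0.05119303] [0.10566465 0.18092728 5.97910668]
17.8
```

The touch test shows the real fingertips are about 33 mm short of the stated TCP (TCP z = −33 mm at contact). I'll correct for that and redo the pick and placing.

```bash
cat >> h.py <<'E'
TIP=.033  # real fingertips stand this far behind the stated TCP
def lin(x,y,ztip,sp=.15,a=None,uf=None):
    return bot.move_linear([x,y,ztip-TIP],sp,rotation=None if a is None else down(a),until_force=uf)
YAW=np.radians(5.4); MAT=np.array([.495,-.0197]); U=np.array([np.cos(YAW),np.sin(YAW)]); DOILY=np.array([.4925,-.2586])
E
python3 - <<'E'
from h import *
x,y=.463,.2344
bot.set_gripper(1.0)
lin(x,y-.104,.07,.2) if False else lin(x,y,.12,.25)
lin(x,y,.012,.12); print(bot.read_ft_force())
bot.set_gripper(0.0,grasp_force=35); print("w",bot.read_gripper_width())
lin(x,y,.07,.12); print("w",bot.read_gripper_width(),bot.read_ft_force())
p=MAT-.05*U
bot.move_pose([*p,.07-TIP],down(np.pi/2+YAW))
lin(*p,.0215,.1)
im,C=shot("pre"); print("w",bot.read_gripper_width(),bot.read_position(),bot.read_clock())
m=np.array(im).astype(int)
print(np.round(blob(m,m.min(2)>200,(280,240),.0515,C),4))
E
```

```text
[-0.79304447  0.38145728  1.02225385]
w 0.7419185816715186
w 0.7450597207028599 [ 0.89406436  0.90348424 -1.76816919]
w 0.7440871136602507 [ 0.44580194 -0.02412403 -0.01109482] 22.8833
[ 0.4439 -0.0246  0.0316]
```

View pics/pre.png

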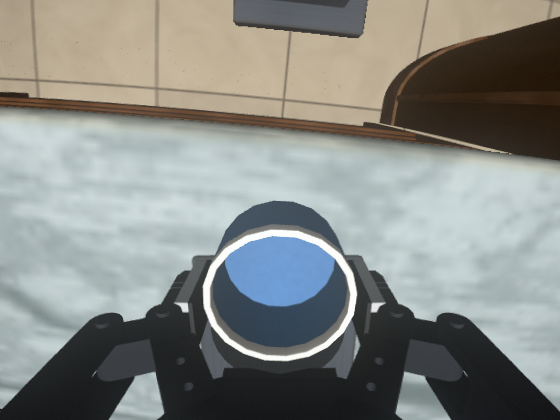

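The ramekin is held level, centred between the pads at (280,290), with the dispenser out of view behind. Next: slide under the lip, lower, release, back up, check.

```bash
python3 - <<'E'
from h import *
p=MAT+.001*U
print(lin(*p,.0215,.06,uf=8),bot.read_ft_force())
print(lin(*p,.0155,.02,uf=4),bot.read_position()[2]+TIP)
bot.set_gripper(1.0)
lin(*p,.10,.12)
p2=MAT-.03*U
bot.move_pose([*p2,.30],down(np.pi/2+YAW)); im,C=shot("placed")
m=im.astype(int); uv=proj([[*MAT,.048]],C)[0]
print(uv,np.round(blob(m,m.min(2)>205,(float(uv[0]),float(uv[1])),.048,C),4))
K0=MAT+.12*U
bot.move_pose([*(K0-.02*U),.34],down(np.pi/2+YAW)); im2,C2=shot("knob0")
print(proj([[*K0,.242],[*(K0-.028*U),.242],[*(K0+.028*U),.242]],C2),bot.read_joint_positions(),bot.read_clock())
cv2.imwrite("pics/m4.png",cv2.resize(np.hstack([im[100:380,180:380,::-1],im2[130:410,180:380,::-1]]),None,fx=2,fy=2,interpolation=cv2.INTER_CUBIC))
E
```

```text
False [ 0.0699909  -0.06237438 -1.05705087]
True 0.019278233799322857
[279.29254385 185.63876694] [ 0.5188 -0.017   0.0493]
[[279.4383491  218.26870765]
 [279.48877244 187.9500687 ]
 [279.39079254 246.7951306 ]] [-1.41474009e-01  3.71536170e-01  2.26378093e-01  1.42940923e+00
 -1.71781129e-04 -2.35763404e-01] 26.9417
```

View pics/m4.png

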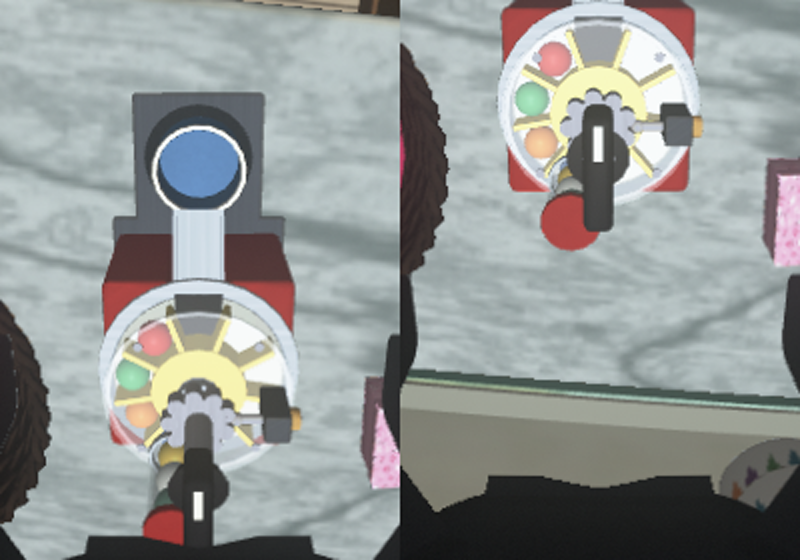

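The ramekin stands on the mat with the lip over its rear rim. The bar runs vertically at column 279, with its far end at row ~245 (predicted 247). Turning the knob now.

```bash
python3 - <<'E'
from h import *
K0=MAT+.1195*U
bot.move_pose([*K0,.27-TIP],down(np.pi/2+YAW))
print(lin(*K0,.2155,.08,uf=6),bot.read_position())
bot.set_gripper(0.0,grasp_force=50); print("w",bot.read_gripper_width(),bot.read_ft_force(),bot.read_moment())
q=np.array(bot.read_joint_positions()); q0=q.copy()
for i in range(3):
    q=q0.copy(); q[5]+=np.radians(40)*(i+1); bot.goto_joints(q); bot.wait(.7)
    print(i,bot.read_joint_positions()[5]-q0[5],bot.read_position(),bot.read_ft_force(),bot.read_moment(),bot.read_gripper_width())
bot.set_gripper(.5)
lin(*K0,.27,.12)
bot.set_gripper(1.0)
bot.move_pose([*(MAT-.03*U),.30],down(np.pi/2+YAW)); im,C=shot("after")
cv2.imwrite("pics/after_c.png",cv2.resize(im[100:400,180:380,::-1],None,fx=2,fy=2,interpolation=cv2.INTER_CUBIC)); print(bot.read_clock())
E
```

```text
False [ 0.61439916 -0.00852409  0.18308734]
w 0.15388662017905141 [-0.92211728 -1.69788272  2.83490529] [-0.27498208  0.14590866  0.00162938]
0 0.6980466339384442 [ 0.61404108 -0.00881911  0.18274585] [-0.62644238 -1.22945506  1.45164732] [ 0.01035351 -0.0871922   0.01327169] 0.15731127871124598
1 1.3961904808136234 [ 0.61414335 -0.00879011  0.18276406] [ 0.13969866 -0.14323417  0.0155794 ] [ 0.08813409 -0.19832687 -0.00989792] 0.15079213756525436
2 2.094360361962842 [ 0.6141337  -0.00878009  0.18276084] [ 2.57959791  0.2140756  -0.668774  ] [ 0.06545812 -0.51338386  0.01890465] 0.1508086341828135
36.5667
```

View pics/after_c.png

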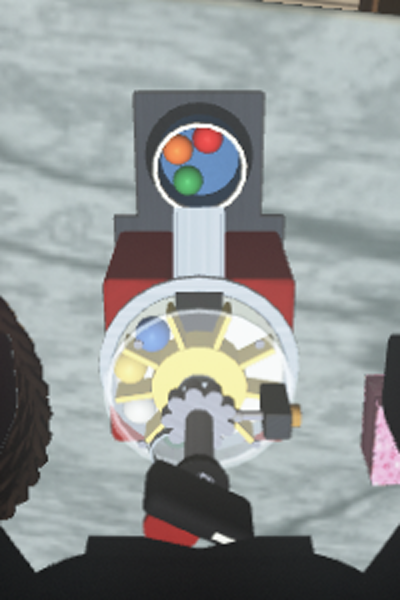

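Red, green and orange are in the ramekin. Blue is still in the rotor, and the bar has turned 120°. Now I'll fetch and serve.

```bash
python3 - <<'E'
from h import *
p=MAT+.0*U; a=np.pi/2+YAW
lin(*p,.10,.25,a)
lin(*p,.0195,.1)
print(bot.read_ft_force())
bot.set_gripper(0.0,grasp_force=35); print("w",bot.read_gripper_width())
lin(*p,.0225,.02)
p2=MAT-.06*U
print(lin(*p2,.0225,.06,uf=8))
lin(*p2,.09,.1); print("w",bot.read_gripper_width(),bot.read_ft_force())
D=DOILY+[.001,0]
lin(.45,D[1],.09,.15,np.pi/2); lin(*D,.09,.1)
lin(*D,.031,.08)
print(lin(*D,.0215,.02,uf=4),bot.read_position()[2]+TIP)
bot.set_gripper(1.0)
lin(*D,.12,.12)
bot.move_pose([D[0]-.05,D[1],.25],down(np.pi/2)); im,C=shot("served")
print(proj([[*DOILY,.012],[*DOILY,.054]],C),bot.read_clock())
cv2.imwrite("pics/served_c.png",cv2.resize(im[100:300,80:400,::-1],None,fx=2,fy=2))
E
```

```text
[ 0.2326215  -0.31797698 -0.17306205]
w 0.7401556978364583
False
w 0.7446345784886793 [-0.50326098 -0.39858042 -2.66416865]
True 0.02666732177949159
[[279.09646282 201.63211597]
 [279.13541051 211.93347654]] 46.8333
```

View pics/served_c.png

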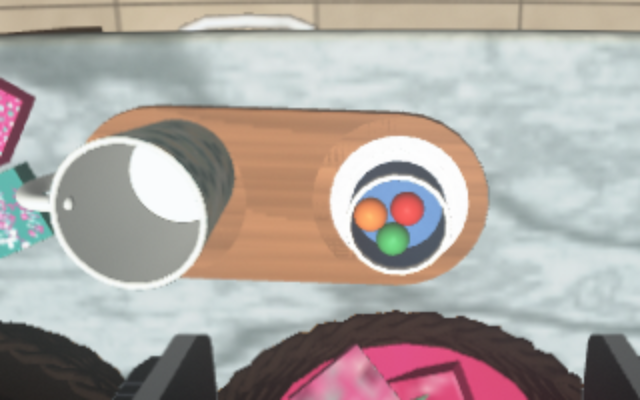

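The ramekin stands upright, centred on the doily, with all three sweets in it (rim at (399,224) in the crop; expected (398,224)). The mug and packets are undisturbed.

```bash
python3 -c "
from cell import bot
print(bot.read_ft_force(),bot.read_clock()); bot.close_job()"
```

```text
[-0.078629   -0.4518504  -0.10236524] 46.8333
the job is handed in; nothing more can be done
```

The job is done and handed in at 46.8 s of the 72 s allowed. The ramekin stands upright on the doily with its three sweets (red, green and orange).

- **Order of work:** I stood the ramekin on the mat and let go. I turned the knob three 40° clicks clockwise (measured 120.0° of wrist turn) and released it. Then I carried the ramekin to the doily.
- **Failed grasp:** The first try at the ramekin closed on nothing, because the real fingertips sit about 33 mm short of the stated TCP. I confirmed this with a light touch on the bare worktop, and corrected every later height for it. The ramekin did not move measurably in the miss.
- **Discarded measurements:** Two automatic circle fits, of the mat and of the ramekin's rim once placed, gave nonsense. I read both from the pictures instead: the mat from points on its edge, the rim by eye against its predicted pixel.
- **Last checks:** After the turn, the three sweets were in the ramekin and the blue one was still in the rotor. In the final picture the ramekin's rim is within about 1 px of its predicted place, and nothing is spilled on the board. The mug looks undisturbed. The gripper was open and clear, with wrist force near zero. I did not look at the tins again after the pick, but the arm never went near them.

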